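# Take a colour reading from the round patch on the easel

### The arm

A 7-joint arm with a two-finger parallel gripper is mounted at the origin on a cart in front of the work surface, level with it; the furniture and walls round the work are solid. World frame = base frame: x ahead of the robot, y to its left, z up, the work surface at z = 0. Lengths are in m, angles in rad, forces in N, time in s.
With the tool pointing down it reaches from about 0.4 to 0.85 m from the base axis. Payload 4.5 kg.
Tool frame: the origin (TCP) lies on the centre line of the jaws, within the pads' length; the fingertips stand 11 mm ahead of it and the grasp point (between the pads) lies 8 mm behind it; z points along the fingers, x is the direction in which the jaws open and shut, and the axes are right-handed (so a half turn about z gives the same grasp; the last joint's range is limited). The gripper opens to 85 mm and grips with 20 to 120 N. Pads are 22 mm wide; open, the fingers measure 114 mm over their backs; the gripper's body (76 mm by 85 mm) begins 54 mm behind the grasp point. The pads swing forward as they close: fully open they stand 13 mm farther back than shut.
Start: joints at [-1.088, 0.689, -0.195, 1.565, 0.157, 0.902, -0.215], TCP at [0.271, 0.563, 0.242] pointing down, gripper open.
Joint ranges: [-3.01, 3.01], [-0.46, 2.08], [-1.47, 1.51], [0.13, 2.56], [-1, 4.14], [0.04, 2.09], [-2.66, 2.66]. Speed limits (rad/s): [2.57, 2.57, 3.14, 3.14, 3.14, 3.14, 3.14].

### API

Orientations are given as a rotation vector (axis times angle).
In Python, from plant import manip gives the robot as it stands. Calls block until the motion is done:
- manip.move_ptp(position, orientation): joint-space move of the TCP to a pose.
- manip.movel(position, ori=None, v=0.15, until_force=None): straight line of the TCP; ori=None keeps the orientation; v is the mean speed in m/s. With until_force (N) it stops when the force on the tool has changed by that much, and returns True; else False.
- manip.goto_joints(angles): joint-space move.
- manip.open_gripper() and manip.grasp(newtons=None): open the fingers fully, or close them until they stop; newtons is the grip in N (None keeps the last).
- manip.pause(seconds).
- manip.inverse_kinematics(position, orientation): joint angles nearest the present ones, or None.
- manip.observe(): the state.
- manip.grab_frame(name): name is "scene" or "side" or "wrist"; returns a dict with "color" (400x640x3 uint8, red, green, blue), "vfov" (degrees; the focal length in pixels is half the picture's height over the tangent of half this angle, whatever the lens; pixels are square), "cx", "cy" (the principal point, pixels), "dist_coeffs" ([k1, k2, p1, p2, k3] as OpenCV has them; the pictures are not rectified), "rvec" (rotation vector, rad) and "tvec" (3), from world to camera coordinates, as OpenCV has them. Camera axes: x right, y down, z forward; pixel columns grow to the right and rows downward; lengths in m; the calibration is good to about 2 mm. A picture is of the moment at which its call begins. There is no depth.
A pose or a line that the arm cannot do raises manip.PlanningError and nothing moves.
- manip.hand_in(): hands the job in, once; it reports no verdict.
Trained networks look in a picture, given as the dict that the camera call returned (one of the last four; its "shot" number tells which), for a name from the list of things; names that differ only in an ending like _2 or _b are one class to them, and where a whole thing is asked for, a point or a joint stands for the part that bears it (a point fixed in the world has none). Each returns a list of dicts, best first, with "confidence" (0 to 1); they miss things now and then, are a little off and sometimes report something else, mostly with a low value. They report only what shows in the picture. A call takes as long as a camera call. They do not tell look-alikes from the thing itself.
- manip.look_for(query, picture): "xyz" ([x, y, z] in m, in world coordinates, good to about 4 mm: the middle of the surface that is visible of it).
- manip.pinpoint(query, picture): "xyz" ([x, y, z] in m, in world coordinates, good to about 4 mm: a listed point, or the origin of a listed thing).
The state is a dict: "clock": time; "q": joint angles; "joint_vel": joint speeds; "tau": joint torques, N m; "tcp_pos": TCP position; "eef_rot": TCP orientation; "contact_force": force on the tool from outside, world axes, zero at the start; "moment": the same for the moment, N m; "grip_width": finger opening in m.
Only numpy, scipy, OpenCV 4.12 (cv2) and the standard library are available. Lean on these libraries where they do the work, as an engineer would, in place of code of your own. Each camera call takes 0.05 s, during which the arm holds its last target.

### The job

Pick the hand-held colour reader out of its rest and take a reading of the round patch on the sloping easel: hold the reader square to the pad, nose inside the round patch, and press lightly so that its spring nose is part of the way in but not against its stop, steady for two seconds. The pad's thickness changes from day to day, so feel for its face and never ram it. Then lay the reader back in its rest, upright as it was found, without disturbing the other things on the table.

Things in the scene. Friction and masses are not known exactly. Their poses are not given: they have to be found in the camera images.
- reader: Grey hand-held colour reader lying flat, 34 wide (y) x 38 high (z): bar body from x = -80 to 70 mm, black round collar (31 mm) to 92, steel nose (23.6 mm across) to 110. Nose axis: y = 0, z = 19 mm. About 270 g. Origin: centre of the body's underside; x to the nose, z up. Grip its flat sides near the origin; the 100 mm between the saddles are free.
- nose_tip (a point): Centre of the flat end of the reader's spring nose: (110, 0, 19) mm in the reader's frame when out; axes as the reader's. Pressed, the nose starts to give at 1.6 N, takes 0.4 N more per mm, and meets a hard stop after 12 mm at 6.4 N.
- rest: Black fixed rest: plate 170 x 64 x 8 mm, two saddles 14 mm long at x = -60 and +60 mm carrying the reader's underside 30 mm above the table between cheeks 41 mm apart, flared outward at the top (65 mm above the table). The reader starts centred in it, nose to +x. Origin: centre of the plate's underside; x along the reader, z up.
- easel: Fixed wooden table easel, base 150 x 240 x 16 mm, its board leaning back 25 degrees, top 185 mm high. In a frame 166 x 126 mm (up to 30 mm to either side of the middle, stiff to slide) sits a white pad 144 x 100 mm with two grey patches, centres 68 mm apart: round, 44 mm, on the robot's left, and a 44 mm square. Origin: centre of the base's underside; face to -x.
- target (a point): On the line square to the pad through the round patch's centre, in the plane of the wooden frame's front, about 0.1 m above the table. x points into the pad, square to it (25 degrees downward), y left along the pad, z up the slope. The pad's firm face lies 4 to 28 mm in front of this point (to its -x), different each time and not reported.
- glue_stick: Bystander: loose glue stick standing, 31 mm across, 106 mm high. Origin at the centre of its foot.
- red_cup_right: Bystander: loose red cup with pens, 82 mm across, 154 mm high. Origin at the centre of its foot.
- paint_pot: Bystander: loose white pot, 68 mm across, 70 mm high, left in front of the easel. Origin at the centre of its foot.
There are look-alikes about, which are no part of the job. What is shaped like the rest but brown or purple is not meant.

How it is judged:
By the outcome, as a careful person would: the job done as asked, in the order asked, and still so for the second after the job is handed in, with the robot touching nothing.
It also fails if it takes over 56 s, if anything falls off the work surface, if the arm or the gripper's body presses on something with over 40 N, if the wrist force passes 120 N, or if a joint passes its speed limit or range.

## Working session

There is one attempt and no reset: what is moved stays moved. The work goes in short steps, each a Python script; the robot and the scene stay as the last script left them, time stands still between calls to the robot, and variables do not carry over. Pictures are saved under pics/ and viewed, and the job is handed in when it is done.

```bash
ls; mkdir -p pics; python3 - <<'E'
from plant import manip
import cv2
o=manip.observe(); print(o['clock'],o['tcp_pos'],o['eef_rot'],o['grip_width'])
for n in ['scene','side','wrist']:
    f=manip.grab_frame(n); cv2.imwrite(f'pics/{n}0.png',f['color'][:,:,::-1]); print(n,f['vfov'],f['cx'],f['cy'],f['dist_coeffs'],f['rvec'],f['tvec'])
    for q in ['reader','rest','nose_tip','easel','target','glue_stick','red_cup_right','paint_pot']:
        try: print(q,[(r['xyz'],round(r['confidence'],2)) for r in manip.pinpoint(q,f)][:4])
        except Exception as e: print(q,e)
print(manip.observe()['clock'])
E
```

```text
pics
0.0 [0.27092898 0.56248969 0.24146123] [ 2.65904639e+00  1.67093187e+00 -2.43354910e-03] 0.08544041089985782
scene 49.44826211397154 321.51820126774453 190.19244717278596 [-0.02349764  0.          0.          0.          0.        ] [ 2.04865794 -0.64377659  0.3696278 ] [-0.46146562  0.22082139  1.10412009]
reader [([0.4847, -0.2907, 0.0257], 0.74)]
rest [([0.4862, -0.29, 0.0016], 0.95), ([0.4015, 0.0269, -0.0004], 0.8), ([0.5671, -0.4826, 0.002], 0.61)]
nose_tip [([0.5851, -0.2489, 0.0487], 0.37)]
easel [([0.671, 0.0324, -0.0018], 0.69)]
target [([0.6676, 0.0862, 0.1138], 0.61)]
glue_stick [([0.4189, -0.1155, 0.0013], 0.66)]
red_cup_right [([0.4434, 0.3671, -0.0013], 0.86)]
paint_pot [([0.3973, 0.1987, 0.002], 0.93)]
side 57.19324357751294 318.3170661260559 194.88467277859084 [-0.06754918  0.          0.          0.          0.        ] [ 0.28564501 -2.57706912  1.55145228] [0.49861472 0.14908905 1.19683502]
reader [([0.4873, -0.287, 0.0281], 0.89)]
rest [([0.5687, -0.4836, 0.001], 0.85), ([0.4101, 0.0256, -0.0015], 0.66), ([0.4889, -0.2892, -0.0037], 0.53)]
nose_tip [([0.5849, -0.2442, 0.0454], 0.54), ([0.4878, -0.2943, -0.004], 0.45)]
easel [([0.6696, 0.0292, 0.0017], 0.72)]
target [([0.6672, 0.0898, 0.115], 0.69)]
glue_stick [([0.41, -0.1143, -0.0006], 0.65)]
red_cup_right [([0.4402, 0.3712, 0.0006], 0.92)]
paint_pot [([0.4, 0.2029, 0.0004], 0.89)]
wrist 69.73134126422013 316.25468181463924 200.54900532066043 [-0.03670974  0.          0.          0.          0.        ] [-2.44711604 -1.53484821 -0.22315108] [-0.62606679 -0.03582355  0.37897952]
reader []
rest []
nose_tip []
easel []
target []
glue_stick []
red_cup_right [([0.4478, 0.3717, 0.0051], 0.62)]
paint_pot []
1.35
```

View pics/scene0.png

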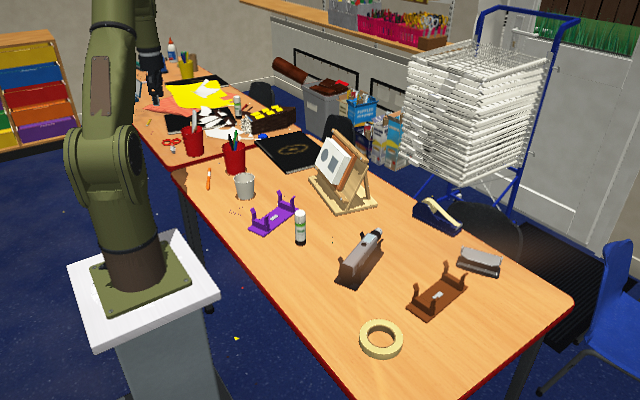

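View pics/side0.png

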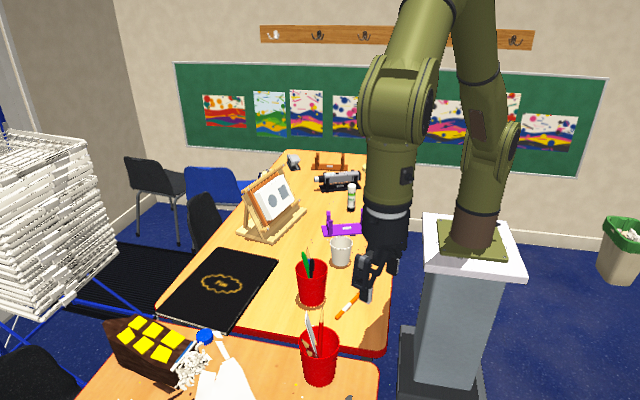

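Candidates in the scene picture are a grey reader in a black rest at (360,255), an empty brown rest at (437,296), an empty purple rest at (272,213) and a grey block at (480,262). I choose (360,255), which is black with the reader in it. The easel is at (340,175), the pot at (244,187), the glue stick at (300,228), and the near red cup at (233,158).

```bash
cat > h.py <<'E'
from plant import manip
import numpy as np, cv2
from scipy.spatial.transform import Rotation as R
def K(f):
    fl=200/np.tan(np.radians(f['vfov'])/2); return np.array([[fl,0,f['cx']],[0,fl,f['cy']],[0,0,1.]])
def proj(f,P):
    return cv2.projectPoints(np.array(P,float).reshape(-1,1,3),np.array(f['rvec']),np.array(f['tvec']),K(f),np.array(f['dist_coeffs']))[0].reshape(-1,2)
def ray(f,uv):
    n=cv2.undistortPoints(np.array(uv,float).reshape(-1,1,2),K(f),np.array(f['dist_coeffs'])).reshape(-1,2)
    Rm=cv2.Rodrigues(np.array(f['rvec']))[0]; C=-Rm.T@np.array(f['tvec'])
    d=np.c_[n,np.ones(len(n))]@Rm; return C,d/np.linalg.norm(d,axis=1)[:,None]
def atz(f,uv,z):
    C,d=ray(f,uv); return C+d*((z-C[2])/d[:,2])[:,None]
def save(f,name): cv2.imwrite('pics/'+name,f['color'][:,:,::-1])
def st():
    o=manip.observe(); print('t',round(o['clock'],2),'p',np.round(o['tcp_pos'],4),'F',np.round(o['contact_force'],2),'M',np.round(o['moment'],2),'w',round(o['grip_width'],4)); return o
E
python3 - <<'E'
from h import *
f0=manip.grab_frame('scene');f1=manip.grab_frame('side');w=manip.grab_frame('wrist')
o=manip.observe(); Rt=R.from_rotvec(o['eef_rot']).as_matrix()
Rc=cv2.Rodrigues(np.array(w['rvec']))[0]; C=-Rc.T@np.array(w['tvec'])
print('cam in tool',Rt.T@(C-o['tcp_pos']),'\n',Rt.T@Rc.T)
a=f0['color'][180:320,310:510]; b=f0['color'][120:220,290:400]
cv2.imwrite('pics/c0.png',cv2.resize(a,(800,560),interpolation=cv2.INTER_CUBIC)[:,:,::-1])
cv2.imwrite('pics/c1.png',np.hstack([cv2.resize(b,(440,400),interpolation=cv2.INTER_CUBIC),cv2.resize(f1['color'][160:250,230:310],(356,400),interpolation=cv2.INTER_CUBIC)])[:,:,::-1])
# IK checks
yaw=np.radians(24)
def Rg(yaw): # tool z down, tool x along reader y
    y=np.array([-np.sin(yaw),np.cos(yaw),0]); z=np.array([0,0,-1.]); return np.c_[y,np.cross(z,y),z]
for s in (1,-1):
    M=Rg(yaw)@np.diag([s,s,1]); q=manip.inverse_kinematics([0.485,-0.29,0.25],R.from_matrix(M).as_rotvec()); print('up',s,q)
    q=manip.inverse_kinematics([0.485,-0.29,0.041],R.from_matrix(M).as_rotvec()); print('grasp',s,q)
    for ey in (-10,0,10):
      Re=R.from_euler('ZY',[ey,25],degrees=True).as_matrix() # reader frame in world
      for roll in (0,):
        Mp=Re@np.array([[0,1,0],[1,0,0],[0,0,-1.]]) # tool x=reader y, tool y = reader x, z=-z
        Mp=Mp@np.diag([s,s,1])
        p=np.array([0.655,0.088,0.12])-Re[:,0]*0.11+Mp[:,2]*0.008
        print('press',s,ey,p,manip.inverse_kinematics(p,R.from_matrix(Mp).as_rotvec()))
E
```

```text
cam in tool [ 0.00116354 -0.07252689 -0.13113322] 
 [[ 9.99998584e-01 -1.55633605e-03 -6.40866823e-04]
 [ 1.67439828e-03  9.58592375e-01  2.84776852e-01]
 [ 1.71121567e-04 -2.84777522e-01  9.58593623e-01]]
up 1 [ 0.76259605  0.63540079 -0.51558988  1.73085414  0.3898183   0.87887601
  2.06798602]
grasp 1 [ 0.80937649  0.99060625 -0.61969242  1.86249341  0.97513543  0.62710753
  1.55237617]
press 1 -10 [0.55349114 0.10589875 0.15923755] [ 0.05511928  0.94864505 -0.49769055  1.41995963  0.20261604  1.24452075
  0.95972631]
press 1 0 [0.5519252  0.088      0.15923755] [ 0.04765829  0.95060466 -0.50025142  1.41558993  0.26770835  1.2842834
  1.090336  ]
press 1 10 [0.55349114 0.07010125 0.15923755] [ 0.03854932  0.95066265 -0.49875169  1.41477764  0.33344752  1.31264956
  1.22416193]
up -1 [ 0.24438041  0.62366115  0.36138017  1.75861683 -0.28861271  0.81172235
 -0.40826395]
grasp -1 [ 0.43743098  0.9207633   0.03416356  1.88269542 -0.08175038  0.33946416
 -0.61670083]
press -1 -10 [0.55349114 0.10589875 0.15923755] [-0.43131794  0.97477761  0.52099004  1.45174275 -0.52694968  1.3031447
 -1.49296395]
press -1 0 [0.5519252  0.088      0.15923755] [-0.43199411  0.97261103  0.50520928  1.44702677 -0.44374942  1.2916545
 -1.37320708]
press -1 10 [0.55349114 0.07010125 0.15923755] [-0.43335371  0.96940775  0.48946741  1.44574303 -0.36178863  1.27075912
 -1.25376762]
```

View crops.

View pics/c0.png

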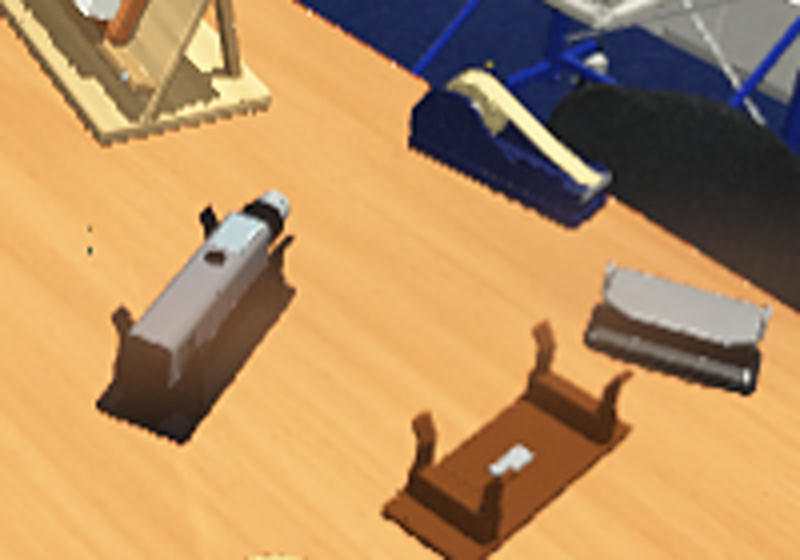

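View pics/c1.png

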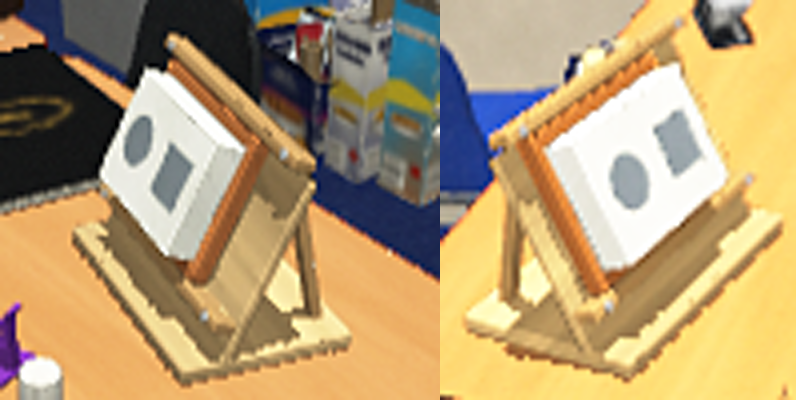

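The crop confirms the reader in the black rest. Next a wrist look at the easel on the way, then one over the reader.

```bash
python3 - <<'E'
from h import *
c_t=np.array([0.00116,-0.0725,-0.1311])
for tilt in (40,30):
    t=np.radians(tilt); z=np.array([np.sin(t),0,-np.cos(t)]); x=np.array([0,1.,0]); M=np.c_[x,np.cross(z,x),z]
    p=np.array([0.34,0.06,0.36])-M@c_t
    q=manip.inverse_kinematics(p,R.from_matrix(M).as_rotvec()); print(tilt,p,q)
    if q is not None: break
manip.move_ptp(p,R.from_matrix(M).as_rotvec()); st()
f=manip.grab_frame('wrist'); save(f,'w1.png')
import pickle; pickle.dump(f,open('w1.pkl','wb'))
for q in ['target','easel']: print(q,manip.pinpoint(q,f))
st()
E
```

```text
40 [0.47980768 0.05884    0.30617368] [-0.22788987  0.31482237 -0.20469473  2.52373542  2.3863565   0.47162592
 -1.16457088]
t 3.48 p [0.4805 0.0595 0.3065] F [-0.15  0.29  0.03] M [-0.05  0.7   0.01] w 0.0854
target [{'xyz': [0.6642, 0.0855, 0.1138], 'confidence': 0.69}]
easel []
t 3.62 p [0.4802 0.0594 0.3063] F [-0.31  0.6   0.41] M [0.05 0.71 0.01] w 0.0853
```

View pics/w1.png

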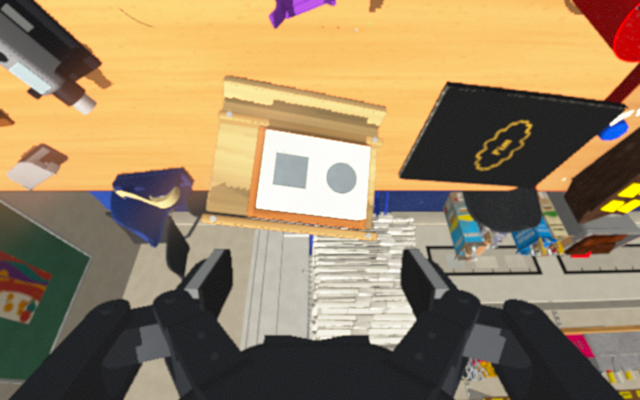

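Wrist view: the pad's round patch is at about (341,178), the square at (291,171), and the reader is top left at (45,60). Now fit the pad pose from all three views.

```bash
cat > padfit.py <<'E'
from h import *
import pickle
from scipy.optimize import least_squares
w=pickle.load(open('w1.pkl','rb')); f0=manip.grab_frame('scene'); f1=manip.grab_frame('side')
pickle.dump((f0,f1),open('f01.pkl','wb'))
def sub(f,seed):
    # grey patch: flood from seed, centroid with soft weights at the boundary
    g=f['color'].astype(np.float32).mean(2); s=seed
    p=g[s[1],s[0]]; c=f['color'].copy(); m=np.zeros((402,642),np.uint8)
    cv2.floodFill(c,m,s,0,(12,)*3,(12,)*3,cv2.FLOODFILL_FIXED_RANGE|cv2.FLOODFILL_MASK_ONLY|(255<<8))
    m=(m[1:-1,1:-1]>0).astype(np.uint8)
    wide=cv2.dilate(m,np.ones((5,5)))>0; 
    W=np.percentile(g[wide],92); a=np.clip((W-g)/(W-p),0,1)*wide
    yy,xx=np.mgrid[:400,:640]; print(seed,m.sum(),round(float(a.sum()),1),p,W)
    return np.array([(a*xx).sum(),(a*yy).sum()])/a.sum()
obs=[(w,'r',(341,178)),(w,'s',(291,171)),(f0,'r',(324,155)),(f0,'s',(333,163)),(f1,'r',(272,200)),(f1,'s',(281,192))]
obs=[(f,k,sub(f,s)) for f,k,s in obs]
def model(x,tilt=25):
    Re=R.from_euler('ZY',[x[3],np.radians(tilt)]).as_matrix(); return Re
def res(x):
    Re=model(x); c=x[:3]; r=[]
    for f,k,uv in obs:
        P=c if k=='r' else c-Re[:,1]*0.068
        r.append((proj(f,P)[0]-uv)*(1 if f is not w else 1))
    return np.ravel(r)
s=least_squares(res,[0.66,0.088,0.12,0]); print(s.x,np.degrees(s.x[3]));print(s.fun.reshape(-1,2).round(2))
for f,k,uv in obs: print(k,uv.round(1))
np.save('pad.npy',s.x)
cov=np.linalg.inv(s.jac.T@s.jac); print('sd mm/px',np.sqrt(np.diag(cov))*1000)
tg=np.array([0.666,0.0875,0.1142]);Re=model(s.x); print('face vs network target in pad frame',Re.T@(s.x[:3]-tg))
E
python3 padfit.py
```

```text
(341, 178) 676 732.9 172.0 250.0
(291, 171) 959 1021.2 171.66667 239.66667
(324, 155) 57 71.6 129.66667 239.49333
(333, 163) 83 103.2 130.33333 236.0
(272, 200) 70 87.6 165.66667 253.33333
(281, 192) 74 96.9 164.33333 253.0
[ 0.64189053  0.09344158  0.12510435 -0.23144996] -13.261105781925215
[[ 0.21 -0.14]
 [ 0.03 -0.24]
 [ 0.55 -0.28]
 [ 0.53 -0.4 ]
 [ 0.25 -0.07]
 [ 0.24 -0.07]]
r [341.1 177.7]
s [290.5 170.3]
r [324.2 154.7]
s [332.4 164. ]
r [272.1 200.4]
s [283.  191.7]
sd mm/px [ 1.95523568  0.89010029  1.44302407 32.63280564]
face vs network target in pad frame [-0.02711157  0.00025269 -0.00061071]
```

```bash
python3 - <<'E'
from h import *
import pickle
w=pickle.load(open('w1.pkl','rb')); 
a=w['color'][50:250,190:400]; cv2.imwrite('pics/c2.png',cv2.resize(a,(630,600),interpolation=cv2.INTER_CUBIC)[:,:,::-1])
E
```

```text
(no output)
```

View pics/c2.png

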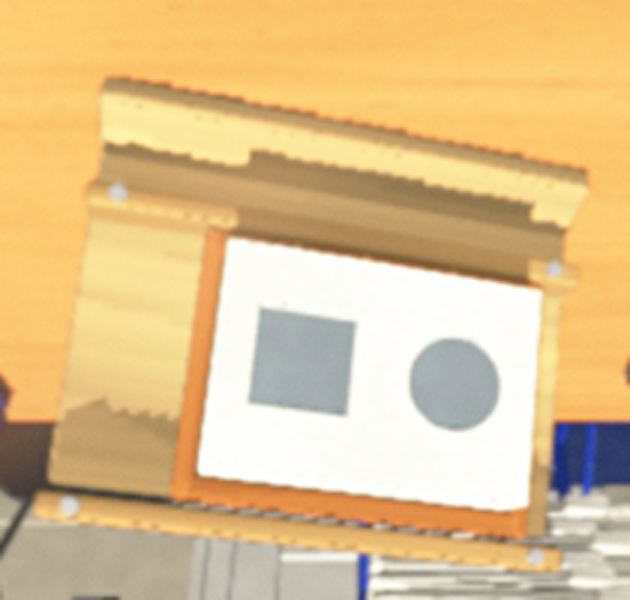

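```bash
python3 - <<'E'
from h import *
import pickle
from scipy.optimize import least_squares
w=pickle.load(open('w1.pkl','rb'))
px=lambda L:[(190+(a+.5)/3-.5,50+(b+.5)/3-.5) for a,b in L]
def yaw(L,z):
    A=atz(w,px(L),z); d=A[1]-A[0]; print(A.round(4),'len',np.linalg.norm(d).round(4),'yaw',np.degrees(np.arctan2(-d[0],d[1])))
yaw([(103,92),(586,185)],.016); yaw([(103,77),(586,170)],0.0)
for z in (.16,.175,.19): yaw([(68,505),(535,557)],z)
for z in (.03,.05): yaw([(117,192),(555,269)],z)
# pad corners PnP w/ patches
C=px([(229,237),(541,290),(527,512),(197,474)])
obs=np.array(C+[(341.1,177.7),(290.5,170.3)])
L=np.array([[0,-.072,-.05],[0,.072,-.05],[0,.072,.05],[0,-.072,.05],[0,.034,0],[0,-.034,0]])
def res(x): 
    Re=R.from_euler('ZY',[x[3],x[4]]).as_matrix(); return (proj(w,x[:3]+L@Re.T)-obs).ravel()
s=least_squares(res,[0.66,0.05,0.12,0,.43]); print(s.x,np.degrees(s.x[3:]),s.fun.reshape(-1,2).round(2)); Re=R.from_euler('ZY',[s.x[3],s.x[4]]).as_matrix();print('round',s.x[:3]+Re[:,1]*.034)
E
```

```text
[[ 0.5698 -0.0633  0.016 ]
 [ 0.6221  0.1625  0.016 ]] len 0.2317 yaw -13.034490921164297
[[ 0.5727 -0.067   0.    ]
 [ 0.6257  0.1654  0.    ]] len 0.2383 yaw -12.83547186855883
[[ 0.6885 -0.0856  0.16  ]
 [ 0.7428  0.1406  0.16  ]] len 0.2326 yaw -13.494399574752757
[[ 0.6625 -0.0746  0.175 ]
 [ 0.7127  0.1346  0.175 ]] len 0.2152 yaw -13.494399574752762
[[ 0.6364 -0.0637  0.19  ]
 [ 0.6825  0.1286  0.19  ]] len 0.1977 yaw -13.494399574752771
[[ 0.6142 -0.0657  0.03  ]
 [ 0.6657  0.1527  0.03  ]] len 0.2244 yaw -13.256825551771765
[[ 0.5977 -0.058   0.05  ]
 [ 0.646   0.1471  0.05  ]] len 0.2108 yaw -13.256825551771778
[ 0.63381139  0.06018962  0.1270333  -0.22756938  0.46714926] [-13.03876503  26.76568079] [[-0.75  0.27]
 [ 1.03  0.4 ]
 [-0.01 -1.01]
 [-0.15 -1.3 ]
 [ 0.17  0.81]
 [-0.22  0.89]]
round [0.64148213 0.09331302 0.1270333 ]
```

Every yaw estimate agrees on about -13.2°, with the pad face at about (0.642, 0.093, 0.126). Next, over the reader.

```bash
cat >> h.py <<'E'
def Rtool(Re): return Re@np.array([[0,1,0],[1,0,0],[0,0,-1.]])
def rv(M): return R.from_matrix(M).as_rotvec()
E
python3 - <<'E'
from h import *
import pickle
Re=R.from_euler('Z',np.radians(23)).as_matrix(); M=Rtool(Re)
manip.move_ptp(np.array([0.486,-0.290,0.20])+Re[:,0]*(-.0),rv(M)); o=st()
f=manip.grab_frame('wrist'); save(f,'w2.png'); pickle.dump((f,o),open('w2.pkl','wb'))
for q in ['reader','rest','nose_tip']: print(q,[(r['xyz'],r['confidence']) for r in manip.pinpoint(q,f)])
E
```

```text
t 6.0 p [ 0.4862 -0.2893  0.2001] F [0.81 0.35 0.27] M [0.   0.02 0.01] w 0.0856
reader [([0.4904, -0.2885, 0.0274], 0.85)]
rest [([0.5713, -0.4828, 0.0003], 0.98), ([0.41, 0.027, -0.0005], 0.6)]
nose_tip [([0.5847, -0.2417, 0.0526], 0.73)]
```

View pics/w2.png

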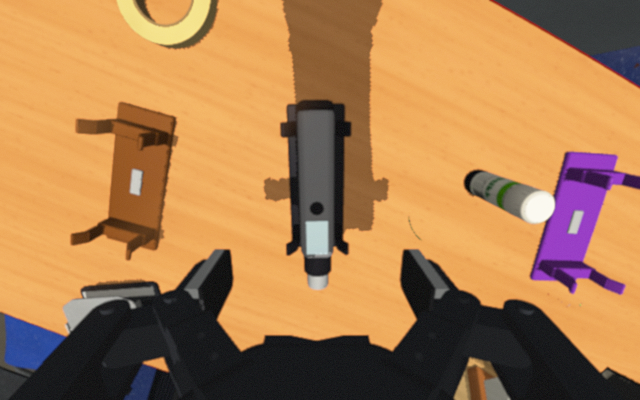

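```bash
python3 - <<'E'
from h import *
import pickle
f,o=pickle.load(open('w2.pkl','rb'))
a=f['color'][90:300,260:370]; cv2.imwrite('pics/c3.png',cv2.convertScaleAbs(cv2.resize(a,(314,600),interpolation=cv2.INTER_CUBIC)[:,:,::-1],alpha=1.8))
def draw(x,y,yw,name):
    Re=R.from_euler('Z',np.radians(yw)).as_matrix(); o=np.array([x,y,.03])
    img=cv2.resize(f['color'],None,fx=3,fy=3,interpolation=cv2.INTER_CUBIC)[:,:,::-1].copy(); img=cv2.convertScaleAbs(img,alpha=1.8)
    P=lambda L:np.int32((proj(f,o+np.array(L)@Re.T)+.5)*3-.5)
    cv2.polylines(img,[P([[-.08,-.017,.038],[.07,-.017,.038],[.07,.017,.038],[-.08,.017,.038]])],True,(0,255,0),1)
    t=np.linspace(0,6.28,30); cv2.polylines(img,[P(np.c_[t*0+.11,.0118*np.cos(t),.019+.0118*np.sin(t)])],True,(0,0,255),1)
    cv2.polylines(img,[P([[-.085,-.032,-.022],[.085,-.032,-.022],[.085,.032,-.022],[-.085,.032,-.022]])],True,(255,255,0),1)
    cv2.imwrite(name,img[280:880,780:1110])
draw(.4875,-.2893,23,'pics/d3.png')
E
```

```text
(no output)
```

View pics/d3.png

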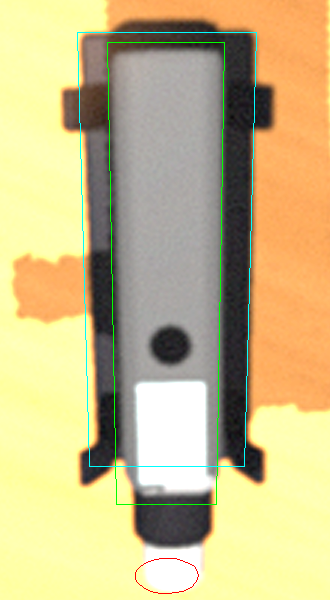

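```bash
cat > dr.py <<'E'
from h import *
import pickle
f,o=pickle.load(open('w2.pkl','rb')); g0,g1=pickle.load(open('f01.pkl','rb'))
def draw(f,x,y,yw,c,s):
    Re=R.from_euler('Z',np.radians(yw)).as_matrix(); o=np.array([x,y,.03])
    img=cv2.resize(f['color'],None,fx=s,fy=s,interpolation=cv2.INTER_CUBIC)[:,:,::-1].copy(); img=cv2.convertScaleAbs(img,alpha=1.6)
    P=lambda L:np.int32((proj(f,o+np.array(L)@Re.T)+.5)*s-.5)
    for z in (0.038,): cv2.polylines(img,[P([[-.08,-.017,z],[.07,-.017,z],[.07,.017,z],[-.08,.017,z]])],True,(0,255,0),1)
    t=np.linspace(0,6.28,30); cv2.polylines(img,[P(np.c_[t*0+.11,.0118*np.cos(t),.019+.0118*np.sin(t)])],True,(0,0,255),1)
    cv2.polylines(img,[P([[-.085,-.032,-.03],[.085,-.032,-.03],[.085,.032,-.03],[-.085,.032,-.03]])],True,(255,255,0),1)
    return img[c[1]*s:c[3]*s,c[0]*s:c[2]*s]
import sys
x,y,yw=map(float,sys.argv[1:4])
A=draw(f,x,y,yw,(260,93,370,293),3); B=draw(g0,x,y,yw,(325,220,395,295),6); 
H=np.zeros((600,A.shape[1]+B.shape[1],3),np.uint8); H[:A.shape[0],:A.shape[1]]=A; H[:B.shape[0],A.shape[1]:]=B
cv2.imwrite(sys.argv[4],H)
E
python3 dr.py .4832 -.2895 23.6 pics/d4.png
```

```text
(no output)
```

View pics/d4.png

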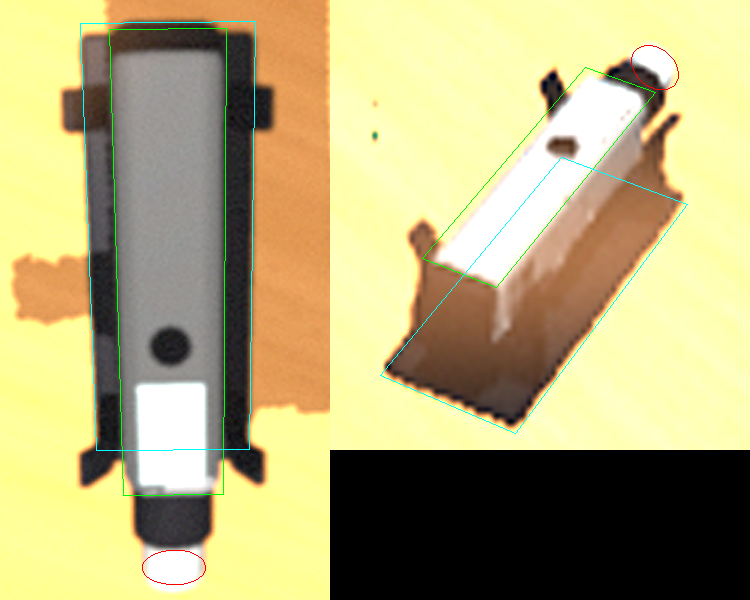

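```bash
cat > plan.py <<'E'
from h import *
G=np.array([0.4845,-0.289,0.041]); MG=Rtool(R.from_euler('Z',np.radians(23.4)).as_matrix())
face=np.array([0.6417,0.0934,0.1257]); ReP=R.from_euler('ZY',[np.radians(-13.2),np.radians(25)]).as_matrix(); MP=Rtool(ReP)
nx=ReP[:,0]
def ptcp(d): # TCP with nose tip d before face
    return face-nx*(d+.11)+MP[:,2]*.008
E
python3 - <<'E'
from plan import *
for d in (.1,.05,0): print(ptcp(d),manip.inverse_kinematics(ptcp(d),rv(MP)))
manip.movel(G+[0,0,.06],rv(MG),v=.15); 
print(manip.movel(G,v=.08,until_force=6)); st()
manip.grasp(70); o=st()
np.save('graspq.npy',o['q'])
f=manip.grab_frame('wrist'); save(f,'w3.png'); f=manip.grab_frame('side'); 
E
```

```text
[0.45311233 0.13763284 0.20719937] [ 0.30191186  0.96334089 -1.11204367  1.69655633  0.50951397  1.26330822
  0.40314358]
[0.49723044 0.12728503 0.18606846] [ 0.28940464  1.02404847 -1.07712788  1.57943606  0.5428347   1.32003513
  0.46713263]
[0.54134855 0.11693722 0.16493755] [ 0.27157302  1.08406757 -1.04448188  1.44990659  0.57096649  1.37972396
  0.5369565 ]
False
t 7.91 p [ 0.4849 -0.2889  0.0414] F [-0.13 -0.16 -0.16] M [-0.01  0.01  0.09] w 0.0852
t 8.43 p [ 0.4848 -0.2893  0.0415] F [-0.13 -1.94  4.72] M [-0.22  0.14  0.11] w 0.033
```

View pics/w3.png

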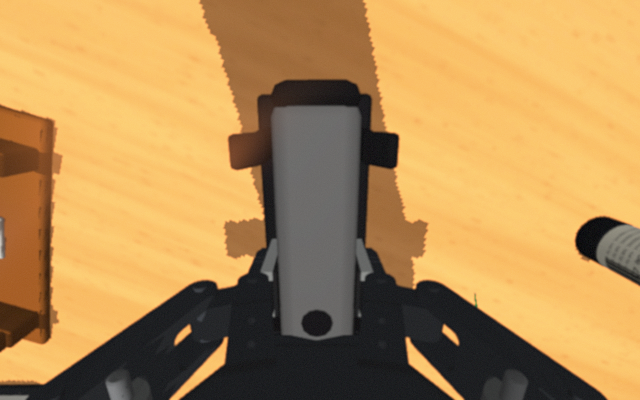

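The grip is centred between the saddles, with the fingers at 33 mm. Lift, carry, and line up 40 mm off the pad.

```bash
python3 - <<'E'
from plan import *
o=manip.observe(); p=np.array(o['tcp_pos']); np.save('grasp_pose.npy',np.r_[p,o['eef_rot']])
manip.movel(p+[0,0,.06],v=.1); manip.movel(p+[0,0,.21],v=.25); st()
manip.move_ptp(ptcp(.09)+[0,0,.04],rv(MP)); st()
manip.movel(ptcp(.04),rv(MP),v=.1); manip.pause(.4); st()
for n in ('wrist','scene','side'):
    f=manip.grab_frame(n); save(f,n+'4.png')
    if n!='wrist':
        print(n,'face centre',proj(f,[face]), 'nose pred',proj(f,[face-nx*.04]),manip.pinpoint('nose_tip',f))
    c=dict(scene=(270,110,400,210),side=(220,150,350,250),wrist=(0,0,640,400))[n]
    a=f['color'][c[1]:c[3],c[0]:c[2]]; cv2.imwrite(f'pics/{n}4c.png',cv2.resize(a,(650,500) if n!='wrist' else (640,400),interpolation=cv2.INTER_CUBIC)[:,:,::-1])
print('want nose',face-nx*.04)
a,b=cv2.imread('pics/scene4c.png'),cv2.imread('pics/side4c.png'); cv2.imwrite('pics/both4.png',cv2.resize(np.hstack([a,b]),(800,308)))
E
```

```text
t 10.04 p [ 0.4835 -0.2897  0.2496] F [-0.32 -1.19 -4.16] M [-0.02  0.05 -0.01] w 0.0331
t 11.61 p [0.4624 0.1342 0.2424] F [ 0.66 -0.42 -3.19] M [-0.15 -0.73  0.02] w 0.0335
t 12.92 p [0.5061 0.1252 0.1821] F [-0.17 -1.06 -2.84] M [-0.18 -0.63 -0.  ] w 0.0327
scene face centre [[324.71759316 154.26926251]] nose pred [[314.36679564 151.4205013 ]] [{'xyz': [0.6068, 0.0978, 0.1423], 'confidence': 0.61}]
side face centre [[272.40969886 200.13464849]] nose pred [[281.75892369 197.82146222]] [{'xyz': [0.6077, 0.1029, 0.1389], 'confidence': 0.48}]
want nose [0.60640551 0.10167825 0.14260473]
```

View pics/both4.png

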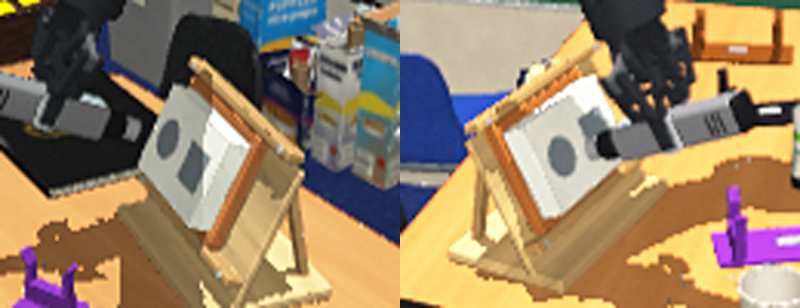

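View pics/wrist4.png

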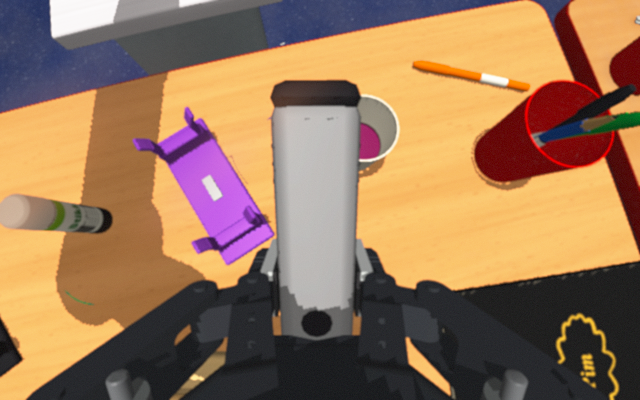

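The nose is lined up in both views: scene (312,152) against (314,151) predicted, side (284,197) against (282,198). Now feel for the face.

```bash
python3 - <<'E'
from plan import *
hit=manip.movel(ptcp(.013),v=.05,until_force=3); print(hit)
manip.pause(.4); o=st(); F0=np.array(o['contact_force'])
if not hit:
    hit=manip.movel(ptcp(-.010),v=.012,until_force=2.0); print(hit); manip.pause(.3)
    o=st(); print('axial',(np.array(o['contact_force'])-F0)@nx,'d',-(np.array(o['tcp_pos'])-ptcp(0))@nx*1000)
np.save('F0.npy',F0)
E
```

```text
False
t 14.26 p [0.5298 0.1196 0.1705] F [ 0.26  0.13 -3.35] M [-0.14 -0.65  0.01] w 0.0335
True
t 15.78 p [0.5421 0.1159 0.1625] F [-0.23  0.29 -1.88] M [ 0.1  -0.34 -0.01] w 0.0334
axial -1.088144935127582 d -1.8687656025325294
```

```bash
cat > av.py <<'E'
from plan import *
def av(n=8):
    L=[];M=[]
    for i in range(n):
        o=manip.observe(); L.append(o['contact_force']); M.append(o['moment']); manip.pause(.03)
    F0=np.load('F0.npy'); d=-(np.array(o['tcp_pos'])-ptcp(0))@nx*1000
    F=np.mean(L,0); print('t',round(o['clock'],2),'d',d.round(2),'axial',((F-F0)@nx).round(2),'dF',(F-F0).round(2),'sd',np.std(L,0).round(2),'M',np.mean(M,0).round(3)); return F
E
python3 - <<'E'
from av import *
av()
p=np.array(manip.observe()['tcp_pos'])
d0=.0019
for k in (1,2):
    manip.movel(ptcp(-d0-.0015*k),v=.015,until_force=4); av()
E
```

```text
t 16.02 d -1.99 axial -2.26 dF [-1.66  1.1   1.35] sd [0.64 0.57 0.44] M [ 0.119 -0.355 -0.008]
t 16.58 d -3.3 axial -2.99 dF [-3.41  0.14 -0.12] sd [0.52 0.35 0.51] M [-0.109  0.02   0.   ]
t 17.1 d -4.85 axial -3.78 dF [-4.26 -0.4   0.26] sd [0.61 0.36 0.38] M [-0.229  0.166 -0.028]
```

Force rises 0.5 N/mm, as the spring should, and reads about 3.8 N, so the nose is about 5 mm in with the face within a millimetre of the fit. Hold here.

```bash
python3 - <<'E'
from av import *
f0=manip.grab_frame('scene'); f1=manip.grab_frame('side')
manip.pause(2.6); av(12)
a=f0['color'][110:210,270:400]; b=f1['color'][150:250,220:350]
cv2.imwrite('pics/press.png',cv2.resize(np.hstack([a,b]),(800,308),interpolation=cv2.INTER_CUBIC)[:,:,::-1])
E
```

```text
t 20.2 d -4.9 axial -3.44 dF [-3.82 -1.05  0.66] sd [0.3  0.57 0.34] M [-0.331  0.132 -0.04 ]
```

View pics/press.png

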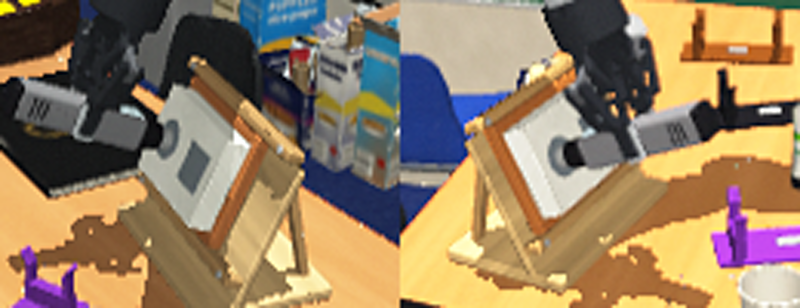

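The nose is inside the round patch in both views, with its rim showing evenly around it, and the reading was held over 2.6 s. Back off and carry it home.

```bash
python3 - <<'E'
from av import *
g=np.load('grasp_pose.npy')
manip.movel(ptcp(.05),v=.08); manip.movel(ptcp(.09)+[0,0,.04],v=.15)
manip.move_ptp(g[:3]+[0,0,.21],g[3:]); manip.movel(g[:3]+[0,0,.07],g[3:],v=.15); manip.pause(.2); o=st(); print(np.array(o['tcp_pos'])-g[:3],np.array(o['eef_rot'])-g[3:])
f=manip.grab_frame('wrist'); save(f,'w5.png'); f=manip.grab_frame('scene'); 
a=f['color'][190:310,310:450]; cv2.imwrite('pics/s5.png',cv2.resize(a,(700,600),interpolation=cv2.INTER_CUBIC)[:,:,::-1])
E
```

```text
t 24.52 p [ 0.4852 -0.2896  0.1124] F [-0.76 -0.03 -2.93] M [-0.02 -0.04 -0.08] w 0.0334
[ 0.00041653 -0.00019665  0.07083169] [-0.00045191 -0.0013899   0.00018471]
```

View pics/w5.png

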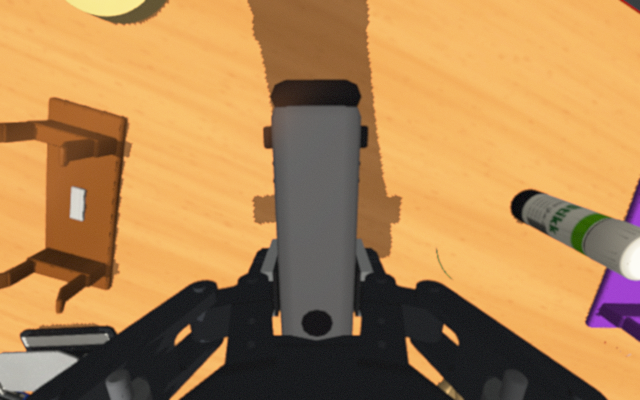

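View pics/s5.png

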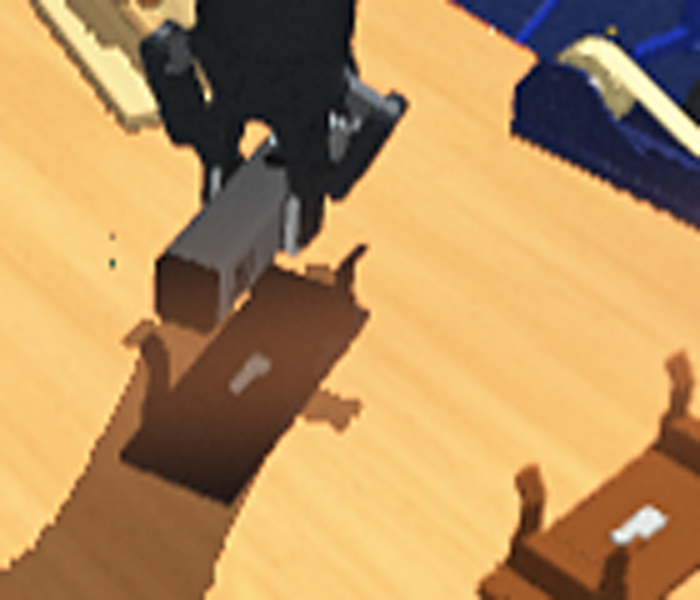

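The reader sits in the grip exactly as before (tail at (315,92) in both wrist pictures). The rest is empty and undisturbed, so lower it in.

```bash
python3 - <<'E'
from av import *
g=np.load('grasp_pose.npy')
print(manip.movel(g[:3]+[0,0,.035],g[3:],v=.1,until_force=8)); st()
print(manip.movel(g[:3]+[0,0,.003],g[3:],v=.04,until_force=6)); st()
print(manip.movel(g[:3]+[0,0,-.002],g[3:],v=.015,until_force=4)); manip.pause(.2); st()
f=manip.grab_frame('wrist'); save(f,'w6.png')
E
```

```text
False
t 25.12 p [ 0.4848 -0.2891  0.0763] F [-0.49 -0.4  -2.73] M [ 0.01 -0.    0.02] w 0.0332
False
t 26.07 p [ 0.4851 -0.2893  0.0447] F [-0.67  0.03 -3.74] M [-0.02  0.01  0.01] w 0.0336
True
t 26.57 p [ 0.4852 -0.2894  0.0415] F [-0.18 -0.46  5.91] M [0.01 0.15 0.03] w 0.0332
```

View pics/w6.png

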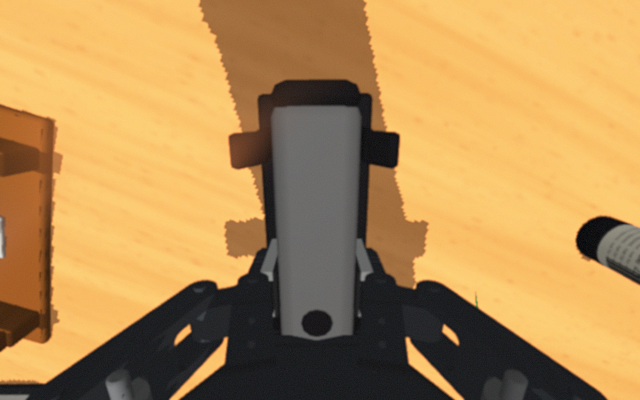

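It touched down at the original height and the picture matches the one at the grasp. Release, lift away and check.

```bash
python3 - <<'E'
from av import *
g=np.load('grasp_pose.npy')
manip.open_gripper(); st()
manip.movel(g[:3]+[0,0,.06],g[3:],v=.1); manip.movel([0.4862,-.2893,.2001],g[3:],v=.2); st()
f=manip.grab_frame('wrist'); save(f,'w7.png'); s=manip.grab_frame('scene'); save(s,'s7.png')
E
```

```text
t 27.18 p [ 0.4839 -0.2895  0.04  ] F [0.98 0.05 0.4 ] M [-0.    0.02 -0.01] w 0.0852
t 28.59 p [ 0.4853 -0.2896  0.1988] F [-0.31  0.79  0.21] M [ 0.02  0.02 -0.02] w 0.0856
```

View pics/w7.png

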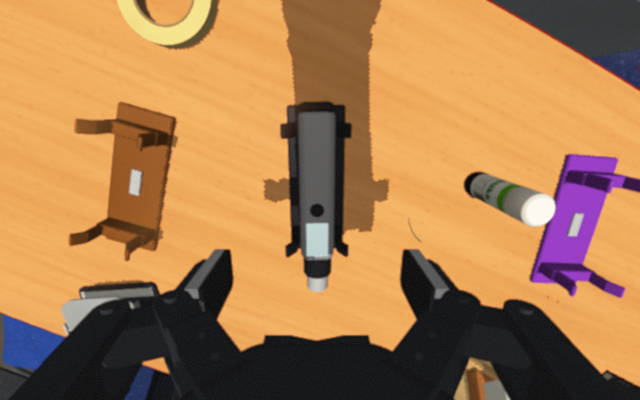

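View pics/s7.png

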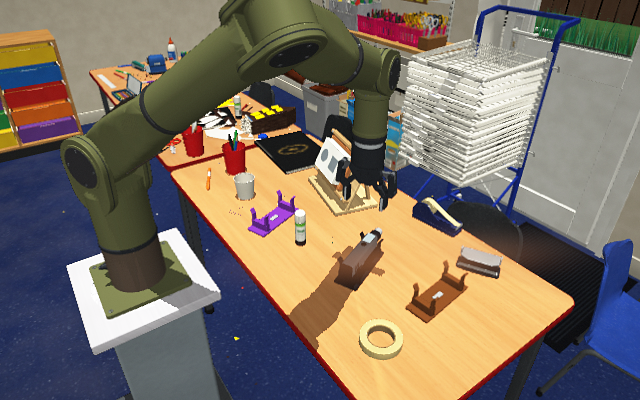

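The reader lies in the black rest as it was found (nose at (317,283), wrist picture matching the one taken before the grasp). The cup, pot, glue stick and both look-alike rests are where they were.

```bash
python3 - <<'E'
from h import *
print(manip.hand_in()); st()
E
```

```text
the job is handed in; nothing more can be done
None
the job is handed in; nothing more can be done
```

The colour reader took its reading of the round patch and is back in the black rest. The job was handed in at about 29 s on the robot's clock, well under the 56 s limit.

- **Reading:** I pressed along the line square to the pad, using its 25° lean and a measured yaw of -13.2°. I felt for the face slowly. It was within about a millimetre of where the pictures put it, roughly 27 mm in front of the frame. The nose was held about 5 mm into its 12 mm travel at about 3.4–3.8 N for more than 2.6 s. Both fixed cameras showed it inside the round patch.
- **Return:** The reader touched down at the height it was picked from. The last pictures show it upright in its rest, and the cup, pot, glue stick and the look-alike rests where they were.
- **Disagreements:**
  - One fit from the wrist camera alone gave a pad lean of 26.8°. I kept the stated 25°.
  - Single force readings scattered by about 0.5 N, so I also judged the nose depth by how far the arm moved past contact (about 4.9 mm). The two agreed.
  - The rest's plate seemed a few millimetres off in one overlay, so I aimed between the two estimates. The grip and the laying back were not affected.

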